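Do up the sewing box

ROBOT

A 6-joint arm with a two-finger parallel gripper is mounted at the origin on the work surface. World frame = base frame: x ahead of the robot, y to its left, z up, the work surface at z = 0. Lengths are in mm, angles in rad, forces in N, time in s.
With the tool pointing down it reaches from about 350 to 875 mm from the base axis. Payload 4.2 kg.
Tool frame: the origin (TCP) lies midway between the tips of the shut fingers; the grasp point (between the pads) lies 19 mm behind it; y points along the fingers, x is the direction in which the jaws open and shut, and the axes are right-handed (so a half turn about y gives the same grasp; the last joint's range is limited). The gripper opens to 85 mm and grips with 20 to 120 N. Pads are 22 mm wide; open, the fingers measure 114 mm over their backs; the gripper's body (76 mm by 85 mm) begins 54 mm behind the grasp point. The pads swing forward as they close: fully open they stand 13 mm farther back than shut.
Start: joints at [1.401, 0.385, 0.008, 0, -1.194, -0.259], TCP at [259.829, 568.408, 191.512] pointing down, gripper open.
Joint ranges: [-3.14, 3.14], [-1.21, 2.06], [-1.07, 1.41], [-3.16, 2.05], [-2.99, -0.16], [-3.1, 3.1]. Speed limits (rad/s): [2.79, 2.79, 3.14, 3.14, 3.14, 3.14].

INTERFACE

Orientations are given as a unit quaternion [x, y, z, w].
In Python, from bench import read_state, get_image, job_done gives the robot as it stands.
- The arm moves only by the tool play_rows, never from a script. Its argument "series" is a list of rows, each a list of 7 numbers: the shift along the tool's x, y, z in m, then the turn, a rotation vector about the tool's x, y, z in rad, then the finger opening in m, from 0 to 0.0854. In form: [[x, y, z, wx, wy, wz, claw], ...]. A call has 1 to 10 rows; each row shifts and turns the pose as measured when the row begins, along the tool's axes as they then stand; what a row does not reach is not made up. A row lasts 1/10 s, in which the tool goes at most 50 mm and 8.59 degrees, less where a joint would pass 70% of its speed; a pose out of reach is approached as far as the arm can. A call with a gripper value outside its range is refused whole. The fingers move at their own pace and stop on an object; the grip force is fixed at half the most. Time passes only in rows, so rows that do not move let the fingers close. It gives the time, the measured TCP pose, the force and the opening at its end, in the units of the state.
- read_state(): the state, without advancing time (a new reading comes with each control period).
- get_image(name): name is "side" or "top"; returns a dict with "color" (400x640x3 uint8, red, green, blue), "intrinsics" (3x3 intrinsics, pixels), "D" ([k1, k2, p1, p2, k3] as OpenCV has them; the pictures are not rectified), "origin" and "orientation" of the camera in the world. Camera axes: x right, y down, z forward; pixel columns grow to the right and rows downward; lengths in mm; the calibration is good to about 2 mm. A picture is of the moment at which its call begins. There is no depth.
- job_done(): hands the job in, once; it reports no verdict.
The state is a dict: "clock": time; "joints": joint angles; "joint_vel": joint speeds; "joint_efforts": joint torques, N m; "position": TCP position; "ee_rot": TCP orientation; "contact_force": force on the tool from outside, world axes, zero at the start; "wrist_torque": the same for the moment, N m; "gripper_width": finger opening in mm.
Only numpy, scipy, OpenCV 4.12 (cv2) and the standard library are available. Lean on these libraries where they do the work, as an engineer would, in place of code of your own. Each camera call takes 0.05 s, during which the arm holds its last target. There are 200 camera calls.

TASK

Do up the sewing box on the wardrobe shelf using only light presses of the fingertips: press the lid shut with a touch on its thumb pad, then press the round catch fully in, then the long catch fully in, in that order, leaving each catch alone until its turn. Press gently, do not lift or shove the box, and leave everything else on the shelf where it stands.

Things in the scene. Friction and masses are not known exactly. Their poses are not given: they have to be found in the camera images.
- sewing_box: plastic sewing box, 200 mm deep (its x) by 280 mm wide (its y) by 105 mm high without the lid, about 1.6 kg, standing loose on the shelf. Origin: centre of its underside; its x axis points from its front (robot's side) to the hinge at its back, its y axis to its left as seen from the robot, z up. It starts turned up to 0.4 rad either way.
- lid_hinge (a point): middle of the lid's hinge line: on the box's back top edge, 105 mm above the shelf, 100 mm behind the box's centre; the hinge line runs along the box's y. It does not move with the lid.
- sewing_lid (a joint): angle of the flat lid (204 x 284 mm, 8 mm thick, its underside meets the box's rim when shut), rad: 0 is shut, it grows as the front edge rises; it starts 0.3 to 0.6 open. The hinge is stiff: the lid stays where it is left, and about 3 to 5 N pressed on the thumb pad moves it.
- thumb_pad: ribbed thumb pad fixed on the lid, middle of its front edge: a flat slab 40 mm (along the box's x) by 60 mm (along y), 4 mm thick. Origin: centre of its underside on the lid's upper face, 172 mm in front of the hinge line; z out of the lid.
- pad_top (a point): centre of the thumb pad's upper face (moves with the lid); with the lid shut it is 117 mm above the shelf.
- round_catch (a joint): travel of the round push-in catch, m: 0 is standing proud, 0.010 is fully in. It takes about 3 N, has no spring and stays where it is left; it cannot be pulled out again.
- round_top (a point): centre of the top of the round catch, a stud 26 mm in diameter on the lid, 100 mm to the left (+y of the box) of the thumb pad; proud it stands 14 mm above the lid's upper face, fully in 4 mm. Moves with the stud and the lid; its axis is square to the lid.
- long_catch (a joint): travel of the long push-in catch, m: 0 is standing proud, 0.010 is fully in; same stiffness and behaviour as the round one.
- long_top (a point): centre of the top of the long catch, an oblong stud 18 mm (along the box's x) by 46 mm (along y), 100 mm to the right (-y of the box) of the thumb pad; proud it stands 14 mm above the lid's upper face, fully in 4 mm.
- button_jar: glass button jar with a steel twist cap, 68 mm across, 98 mm high, loose bystander; origin: centre of its underside
- thimble: white ceramic thimble, 21 mm across, 25 mm high, loose bystander; origin: centre of its underside
- spool: wooden thread spool standing upright, 32 mm across, 46 mm high, loose bystander; origin: centre of its underside
- tape_measure: round white tape-measure case lying flat, 56 mm across, 20 mm high, loose bystander; origin: centre of its underside

How it is judged:
By the outcome, as a careful person would: the job done as asked, in the order asked, and still so for the second after the job is handed in, with the robot touching nothing.
It also fails if it takes over 48 s, if anything falls off the work surface, if the arm or the gripper's body presses on something with over 40 N, if the wrist force passes 120 N, or if a joint passes its speed limit or range.

## Working session

There is one attempt and no reset: what is moved stays moved. The work goes in short steps, Python scripts to look and compute and a tool call to move; the robot and the scene stay as the last step left them, time stands still between calls to the robot, and variables do not carry over. Pictures are saved under pics/ and viewed, about 8 in all and at most 12, crops included, and the job is handed in when it is done.

Besides the shell and the picture viewer there is one more tool, called after "Emit:" as name([rows], argument=value, ...), one row to a line, values as JSON. play_rows: Moves the arm, as the interface text tells. Its arguments: {"type":"object","properties":{"series":{"type":"array","items":{"type":"array","items":{"type":"number"}}}},"required":["series"]}

```bash
mkdir -p pics
python3 - <<'E'
from bench import *
import cv2
s=read_state();print({k:(v if not hasattr(v,'round') else v) for k,v in s.items()})
for n in("side","top"):
    d=get_image(n);cv2.imwrite(f"pics/{n}0.png",d["color"][:,:,::-1]);print(n,d["intrinsics"],d["D"],d["origin"],d["orientation"])
E
```

```text
{'clock': 0.0, 'joints': array([ 1.40059906e+00,  3.85564711e-01,  6.63562338e-03, -5.32556070e-04,
       -1.19401769e+00, -2.58589361e-01]), 'joint_vel': array([-9.58508868e-04, -1.80171067e-03,  8.47531242e-04, -9.58213645e-05,
       -4.35887329e-04,  1.03566093e-03]), 'joint_efforts': array([-1.41403842e-03, -3.92290199e+01,  1.88401294e+01,  4.18615624e+00,
       -4.53385088e-03, -2.37407811e-06]), 'position': array([259.55707445, 567.81095307, 190.41562562]), 'ee_rot': array([ 0.38275924, -0.59452466,  0.59541002, -0.38147438]), 'contact_force': array([-0.38555573,  0.21050079,  0.31049601]), 'wrist_torque': array([ 0.06672358, -0.01640923,  0.00342961]), 'gripper_width': 85.19279438207538}
side [[381.66450832   0.         312.81627814]
 [  0.         381.66450832 196.10521717]
 [  0.           0.           1.        ]] [0.01732139 0.         0.         0.         0.        ] [575.82459954 678.73965556 526.02206229] [ 0.00597238  0.88727679 -0.46113377  0.00773738]
top [[514.5425349    0.         317.75589785]
 [  0.         514.5425349  211.46685338]
 [  0.           0.           1.        ]] [-0.08167719  0.          0.          0.          0.        ] [ 383.05711978   53.99103371 1297.1356209 ] [-0.70404725  0.70406659 -0.05962587  0.07108062]
```

View pics/side0.png

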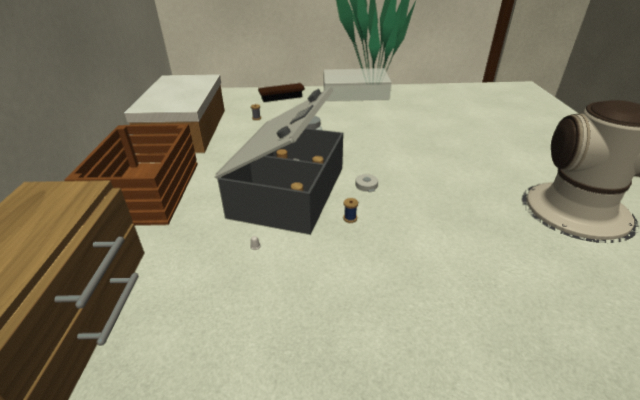

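View pics/top0.png

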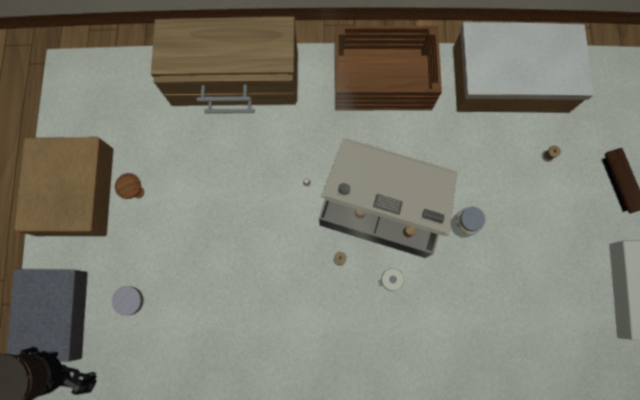

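The side view shows the open box around (220-345, 90-230), with the spool at (350,210), the thimble at (255,243) and the tape at (367,182). The top view shows the thumb pad at (387,204), round catch at (344,188), long catch at (432,215), front rim from (320,222) to (432,255), and the jar at (470,220).

Run:
```python
import cv2,numpy as np
t=cv2.imread("pics/top0.png");s=cv2.imread("pics/side0.png")
a=cv2.resize(t[130:290,290:500],None,fx=3.8,fy=3.6,interpolation=cv2.INTER_CUBIC)
b=cv2.resize(s[75:250,200:400],None,fx=4,fy=3.4,interpolation=cv2.INTER_CUBIC)
cv2.imwrite("pics/ta.png",a);cv2.imwrite("pics/sb.png",b)
g=cv2.cvtColor(t,cv2.COLOR_BGR2GRAY)
m=(g<95).astype(np.uint8)
n,l,st,c=cv2.connectedComponentsWithStats(m)
for i in range(1,n):
    x,y,w,h,A=st[i]
    if 290<x<500 and 130<y<290 and A>25:print(st[i],c[i].round(1),cv2.minAreaRect(np.argwhere(l==i)[:,::-1].astype(np.float32)))
```

```text
[338 184  11  11  97] [343.4 189. ] ((343.0, 189.0), (10.0, 10.0), 90.0)
[374 195  28  19 229] [387.3 204.6] ((387.5000305175781, 204.0), (27.202266693115234, 12.930655479431152), 16.699243545532227)
[319 200 113  58 863] [369.5 235.5] ((372.82464599609375, 237.63656616210938), (117.61714172363281, 25.452730178833008), 27.004091262817383)
[422 209  22  14 198] [432.6 215.7] ((432.75, 215.75001525878906), (22.135942459106445, 9.17060375213623), 18.434947967529297)
[452 211  21  23 171] [459.  223.3] ((460.1278381347656, 223.99212646484375), (21.02379608154297, 16.31484603881836), 64.65382385253906)
[355 212  10   6  32] [359.  215.4] ((359.0000305175781, 215.50003051757812), (9.803060531616211, 4.110960960388184), 18.434947967529297)
[373 216   8  18  58] [376.7 224.3] ((376.45001220703125, 224.6500244140625), (3.1622776985168457, 18.024980545043945), 18.434947967529297)
[402 226  13  12  69] [406.3 232.9] ((406.73443603515625, 232.9862060546875), (12.207685470581055, 8.138457298278809), 41.633541107177734)
[426 232  11  19 139] [431.  241.1] ((431.0588684082031, 241.2647247314453), (7.518604278564453, 18.432706832885742), 14.03624439239502)
```

View pics/ta.png

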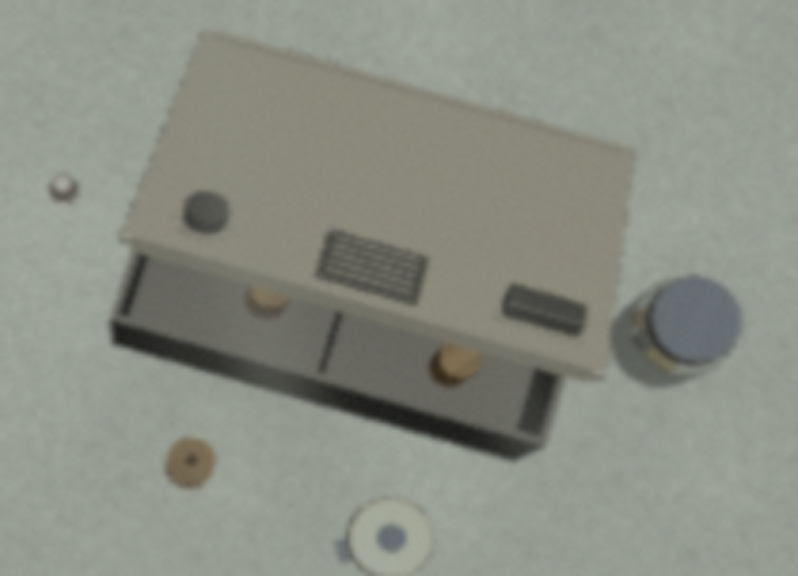

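View pics/sb.png

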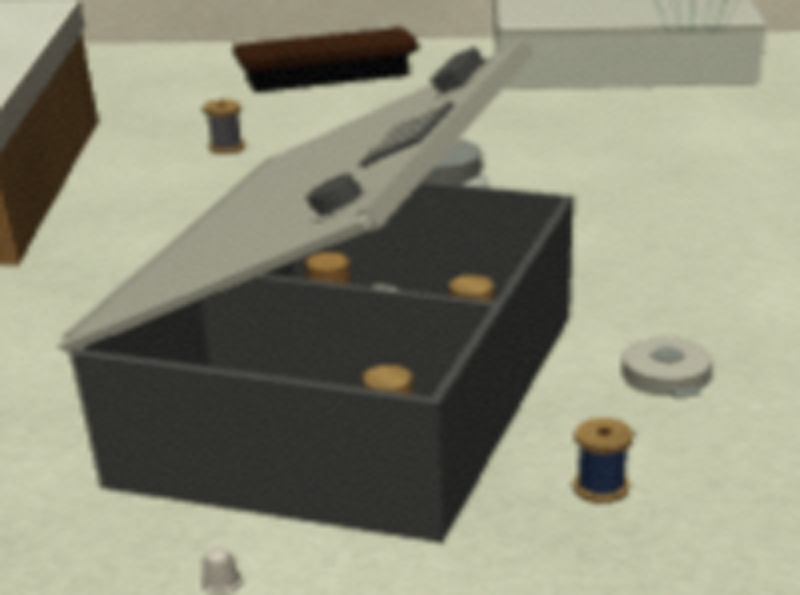

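Crops (scaled) show clear front rim corners, base corners and the three lid features in both views. Next I cast rays from them.

```bash
cat > h.py <<'E'
import numpy as np,cv2
from scipy.spatial.transform import Rotation as R
from bench import *
def cams(): return {n:get_image(n) for n in("side","top")}
def ray(d,p):
    u=cv2.undistortPoints(np.array([[p]],float),np.array(d["intrinsics"]),np.array(d["D"]))[0,0]
    v=R.from_quat(d["orientation"]).apply([*u,1]);return np.array(d["origin"]),v/np.linalg.norm(v)
def onz(d,p,z): o,v=ray(d,p);return o+v*(z-o[2])/v[2]
def tri(rs):
    A=sum(np.eye(3)-np.outer(v,v) for o,v in rs);b=sum((np.eye(3)-np.outer(v,v))@o for o,v in rs)
    x=np.linalg.solve(A,b);return x,[np.linalg.norm(np.cross(x-o,v)).round(1) for o,v in rs]
E
python3 - <<'E'
from h import *
np.set_printoptions(precision=1,suppress=True)
c=cams();T,S=c["top"],c["side"]
q={}
for n,d,p,z in [("FL",T,(319.7,219.4),105),("FR",T,(434.2,252.2),105),("FL0",T,(319.7,225.3),0),("FR0",T,(425.5,257.8),0),
 ("sFL",S,(309.3,193.2),105),("sFL0",S,(310.3,233.8),0),("sBL0",S,(226.3,218.2),0),("sBL",S,(218,178),105),("sFR",S,(343,133.2),105),("sFR0",S,(342.5,168.5),0),
 ("thimble",T,(306.5,182),12),("spool",T,(340,258),46),("tape",T,(393,279.5),20),("jar",T,(472.5,218.5),98)]:
    q[n]=onz(d,p,z);print(n,q[n])
for n,a,b in [("pad",(387.5,204.3),(301.75,114.4)),("long",(432.7,214.5),(315,93.8)),("round",(343.5,188.5),(283.75,130.9))]:
    print(n,*tri([ray(T,a),ray(S,b)]))
for a,b in[("FL","FR"),("FL0","FR0"),("sFL","sFR"),("sFL0","sFR0"),("sBL","sFL"),("sBL0","sFL0")]:
    v=q[a]-q[b];print(a,b,np.linalg.norm(v),"%.3f"%np.arctan2(v[1],v[0]))
E
```

```text
FL [587.3  69.  105. ]
FR [ 509.5 -197.4  105. ]
FL0 [590.   70.3   0. ]
FR0 [ 506.5 -197.     0. ]
sFL [588.6  69.  105. ]
sFL0 [589.1  67.3   0. ]
sBL0 [776.6   9.3   0. ]
sBL [778.4   7.6 105. ]
sFR [ 505.5 -192.   105. ]
sFR0 [ 503.8 -196.1    0. ]
thimble [700.8 104.1  12. ]
spool [502.1  20.2  46. ]
tape [ 451.2 -110.9   20. ]
jar [ 590.1 -293.4   98. ]
pad [602.9 -79.  204.9] [np.float64(0.2), np.float64(0.2)]
long [ 576.3 -173.9  214.7] [np.float64(2.5), np.float64(2.5)]
round [635.5  16.2 213. ] [np.float64(1.0), np.float64(1.0)]
FL FR 277.4881006572121 1.287
FL0 FR0 279.956973431538 1.268
sFL sFR 274.000307974287 1.262
sFL0 sFR0 276.85810268850236 1.257
sBL sFL 199.42967973310917 -0.313
sBL0 sFL0 196.2131087251099 -0.300
```

Box yaw is about -0.30 and the hinge is near (738,-124,105). The pad triangulates to (603,-79,205), so the lid is about 0.55 rad open, and sizes agree within a few mm. Planning the approach next.

```bash
cat >> h.py <<'E'
yaw=-0.30
bx=np.array([np.cos(yaw),np.sin(yaw),0]);by=np.array([-bx[1],bx[0],0])
hinge=np.array([738.5,-123.8,105.])
def lidpt(th,f,n,y=0): return hinge+bx*(-f*np.cos(th)+n*np.sin(th))+by*y+np.array([0,0,f*np.sin(th)+n*np.cos(th)])
def go(target,jaw=by):
    """tool-frame shift (m) to target and turn (rotvec) so y=down, x=+-jaw"""
    s=read_state();q=R.from_quat(s["ee_rot"]);best=None
    for sg in(1,-1):
        x=sg*jaw;y=np.array([0,0,-1.]);G=R.from_matrix(np.c_[x,y,np.cross(x,y)])
        r=(q.inv()*G).as_rotvec()
        if best is None or np.linalg.norm(r)<np.linalg.norm(best):best=r
    d=q.inv().apply(np.array(target)-s["position"])/1000
    print("t",s["clock"],"pos",s["position"].round(1),"F",s["contact_force"].round(1),"w",s["gripper_width"]);print("shift",d.round(4),"turn",best.round(3),"j",s["joints"].round(2))
    return d,best
E
python3 - <<'E'
from h import *
q=R.from_quat(read_state()["ee_rot"]).as_matrix();print(q.round(2))
for th in(.55,.4,.25,.1,0):print(th,lidpt(th,172,12).round(1))
go(lidpt(.55,161,12)+[0,0,90])
E
```

```text
[[-0.42 -0.    0.91]
 [-0.91 -0.   -0.42]
 [ 0.   -1.    0.  ]]
0.55 [604.4 -82.3 205.1]
0.4 [591.6 -78.4 183. ]
0.25 [582.1 -75.4 159.2]
0.1 [576.1 -73.6 134.1]
0 [574.2 -73.  117. ]
t 0.2 pos [259.7 568.1 190.8] F [ 0.5 -0.4  0.2] w 85.5273636478306
shift [ 0.447  -0.0979  0.5933] turn [-0.    -0.129  0.001] j [ 1.4   0.39  0.01 -0.   -1.19 -0.26]
```

Emit:
play_rows([
  [0,-0.045,0,0,0,0,0],
  [0,-0.045,0,0,-0.065,0,0],
  [0.02,-0.01,0.03,0,-0.064,0,0],
  [0.03,0,0.04,0,0,0,0],
  [0.03,0,0.04,0,0,0,0],
  [0.03,0,0.04,0,0,0,0],
  [0.03,0,0.04,0,0,0,0],
  [0.03,0,0.04,0,0,0,0],
  [0.03,0,0.04,0,0,0,0],
  [0.03,0,0.04,0,0,0,0],
])

```text
clock: 1.2
position: [487.3, 256.2, 292.9]
ee_rot: [0.426, -0.564, 0.567, -0.423]
contact_force: [0.0, 1.1, 0.6]
gripper_width: 0.3
```

```bash
python3 -c "
from h import *
go(lidpt(.55,161,12)+[0,0,90])"
```

```text
t 1.2 pos [487.3 256.2 292.9] F [0.  1.1 0.6] w 0.25785622545696385
shift [0.2925 0.0057 0.2163] turn [-0.001  0.017  0.007] j [ 0.78  0.2   0.    0.   -1.38  0.51]
```

Emit:
play_rows([
  [0.036,0,0.027,0,0.017,0,0],
  [0.036,0,0.027,0,0,0,0],
  [0.036,0,0.027,0,0,0,0],
  [0.036,0,0.027,0,0,0,0],
  [0.036,0,0.027,0,0,0,0],
  [0.036,0,0.027,0,0,0,0],
  [0.036,0,0.027,0,0,0,0],
  [0.036,0,0.027,0,0,0,0],
  [0,0,0,0,0,0,0],
])

```text
clock: 2.1
position: [612.7, -102.1, 292.1]
ee_rot: [0.421, -0.569, 0.572, -0.415]
contact_force: [0.6, -0.0, -0.7]
gripper_width: 0.1
```

Run:
```python
from h import *
go(lidpt(.55,161,12)+[0,0,30])
c=cams();t,s=c["top"]["color"],c["side"]["color"]
a=cv2.resize(t[150:270,290:490],None,fx=3,fy=3);b=cv2.resize(s[40:200,220:340],None,fx=2.25,fy=2.25)
cv2.imwrite("pics/c1.png",np.hstack([a[:360,:500],b[:360]])[:,:,::-1])
```

```text
t 2.1 pos [ 612.7 -102.1  292.1] F [ 0.6 -0.  -0.7] w 0.0570956383295983
shift [-0.017   0.0626 -0.0043] turn [ 0.003 -0.007  0.009] j [ 0.1   0.33  0.18  0.01 -1.42  1.16]
```

View pics/c1.png

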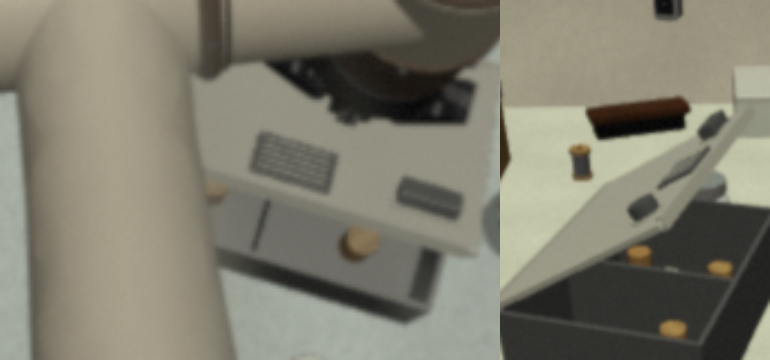

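The close look shows the shut fingertips in both views, hovering behind and above the pad. Nothing has been disturbed, and the calibration agrees. I'll come down towards the pad.

Emit:
play_rows([
  [-0.008,0.02,-0.002,0,0,0,0],
  [-0.008,0.02,-0.002,0,0,0,0],
  [0,0.02,0,0,0,0,0],
  [0,0,0,0,0,0,0],
  [0,0,0,0,0,0,0],
])

```text
clock: 2.7
position: [612.0, -76.4, 233.3]
ee_rot: [0.422, -0.567, 0.57, -0.419]
contact_force: [0.4, 0.2, 0.3]
gripper_width: -0.1
```

Run:
```python
from h import *
go(lidpt(.55,161,12)+[0,0,8])
```

```text
t 2.7 pos [612.  -76.4 233.3] F [0.4 0.2 0.3] w -0.0671889490068202
shift [0.0078 0.0259 0.0038] turn [-0.001  0.004  0.006] j [ 0.14  0.35  0.05  0.01 -1.28  1.13]
```

Emit:
play_rows([
  [0.006,0.01,0.004,0,0,0,0],
  [0,0.01,0,0,0,0,0],
  [0,0.005,0,0,0,0,0],
  [0,0,0,0,0,0,0],
])

```text
clock: 3.1
position: [615.5, -83.0, 209.4]
ee_rot: [0.421, -0.565, 0.57, -0.421]
contact_force: [0.4, 0.1, -0.4]
gripper_width: -0.1
```

Emit:
play_rows([
  [0,0.004,0,0,0,0,0],
  [0,0.004,0,0,0,0,0],
])

```text
clock: 3.3
position: [616.1, -83.4, 201.7]
ee_rot: [0.421, -0.565, 0.571, -0.422]
contact_force: [0.2, -0.2, 0.3]
gripper_width: -0.0
```

Emit:
play_rows([
  [0,0.004,0,0,0,0,0],
  [0,0.004,0,0,0,0,0],
])

```text
clock: 3.5
position: [616.2, -83.5, 193.2]
ee_rot: [0.421, -0.565, 0.571, -0.422]
contact_force: [0.3, 0.4, -0.8]
gripper_width: -0.2
```

Run:
```python
from h import *
go(lidpt(.55,161,12)+[0,0,8])
c=cams();t,s=c["top"]["color"],c["side"]["color"]
b=cv2.resize(s[60:180,220:360],None,fx=5,fy=5,interpolation=cv2.INTER_CUBIC)
cv2.imwrite("pics/c2.png",b[:,:,::-1])
```

```text
t 3.5 pos [616.2 -83.5 193.2] F [ 0.3  0.4 -0.8] w -0.18224794289686055
shift [ 0.0024 -0.0142 -0.0022] turn [-0.008  0.005  0.004] j [ 0.13  0.37 -0.01  0.01 -1.18  1.14]
```

View pics/c2.png

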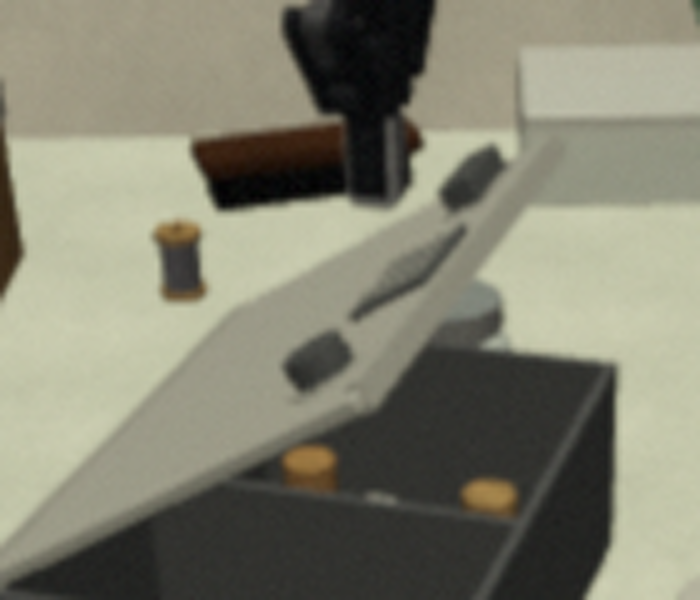

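The fingertip (295.6,100.6) still appears well clear above the pad (302,114). I'll check the reported TCP against the image.

Run:
```python
from h import *
c=cams();s=read_state();t=c["top"]["color"]
def proj(d,P):
    q=R.from_quat(d["orientation"]).inv();return cv2.projectPoints(np.array([P]),q.as_rotvec(),-q.apply(d["origin"]),np.array(d["intrinsics"]),np.array(d["D"]))[0].ravel().round(1)
for n in c:
    print(n,"tcp",proj(c[n],s["position"]))
    for th in(.3,.4,.5,.55,.6): print(n,th,"pad",proj(c[n],lidpt(th,172,12)),"round",proj(c[n],lidpt(th,172,22,100)),"long",proj(c[n],lidpt(th,172,22,-100)),"frontL",proj(c[n],lidpt(th,204,8,142)))
cv2.imwrite("pics/c3.png",cv2.resize(t[150:270,290:490],None,fx=3.5,fy=3.5)[:,:,::-1])
```

```text
side tcp [295.6 118.7]
side 0.3 pad [310.6 131.1] round [293.8 148.2] long [321.9 109.3] frontL [304.1 162.8]
side 0.4 pad [307.3 124. ] round [289.5 140.6] long [318.6 102.7] frontL [299.7 153.2]
side 0.5 pad [303.3 117.1] round [284.4 133.1] long [314.6  96.3] frontL [294.3 143.7]
side 0.55 pad [301.  113.7] round [281.6 129.5] long [312.4  93.2] frontL [291.1 139. ]
side 0.6 pad [298.5 110.3] round [278.6 126. ] long [310.   90.2] frontL [287.8 134.4]
top tcp [388.8 199.5]
top 0.3 pad [384.5 215.7] round [342.1 200.6] long [428.9 226.8] frontL [319.4 210.2]
top 0.4 pad [386.2 211.4] round [343.3 195.8] long [431.2 222.2] frontL [320.4 205.2]
top 0.5 pad [388.  206.4] round [344.8 190.3] long [433.7 217. ] frontL [321.6 199.4]
top 0.55 pad [389.  203.7] round [345.6 187.3] long [435.  214.1] frontL [322.3 196.2]
top 0.6 pad [390.1 200.8] round [346.5 184.2] long [436.3 211.1] frontL [323.1 192.8]
```

View pics/c3.png

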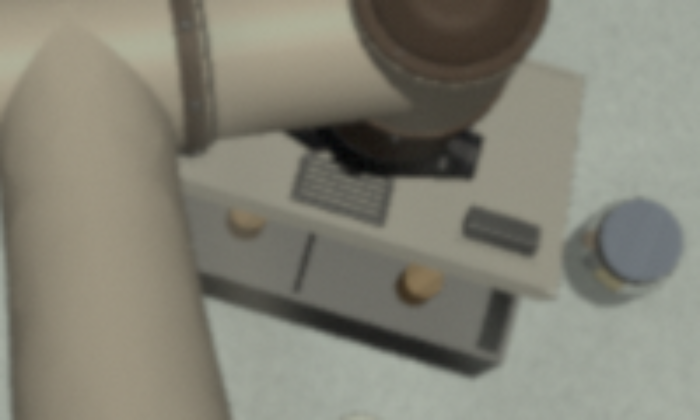

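Run:
```python
from h import *
c=cams();S=c["side"]
def proj(d,P):
    q=R.from_quat(d["orientation"]).inv();return cv2.projectPoints(np.array([P]),q.as_rotvec(),-q.apply(d["origin"]),np.array(d["intrinsics"]),np.array(d["D"]))[0].ravel().round(1)
print("c1 tip",proj(S,[612.7,-102.1,292.1]),"seen 294.7,48")
s=read_state();p=s["position"]
for dz in(0,19,30,40,50):print(dz,proj(S,p+[0,0,dz]))
for dy in(-40,-80,-120):print(dy,proj(S,p+[0,dy,0]))
g=c["side"]["color"].astype(int).sum(2)
print(g[78:125,285:306:2])
print(s["position"],s["clock"],s["gripper_width"],s["joints"])
```

```text
c1 tip [295.5  69.3] seen 294.7,48
0 [295.6 118.6]
19 [295.1 110.1]
30 [294.9 105.1]
40 [294.7 100.5]
50 [294.5  95.8]
-40 [296.2 111.2]
-80 [296.7 104.4]
-120 [297.2  98. ]
[[ 40  78  76  43  27  33  45  31  86 383 438]
 [ 46  62  64  53  34  42  34  44 103 416 438]
 [ 39  56  51  53  23  38  31  53 195 433 442]
 [ 43  49  43  47  31  40  40 107 341 441 442]
 [133 122  44  46  27  38  46 122 385 439 440]
 [307 301  78  33  24  48 104 108 319 439 436]
 [305 277 101  35  41  39 174 134 200 401 437]
 [188 139  98  45  42  50 202 154 141 309 445]
 [121 123 105  56  54  41 200 160 133 211 509]
 [117 116 107  56  65  49 199 155 126 154 520]
 [110 114 112  51  55  34 201 172 110 111 495]
 [ 98  99 108  45  44  41 202 179  96 156 506]
 [ 79  87 104  39  50  47 197 186 108 372 534]
 [ 60  67 118  48  54  42 199 179 136 513 556]
 [ 54  46 118  51  52  42 201 174 156 540 552]
 [ 40  42 114  46  45  45 193 181 142 524 555]
 [ 27  24 113  53  46  51 177 177 134 510 554]
 [ 24  28 106  46  64  45 160 183 129 511 553]
 [ 31  28 103  47  50  40 160 196 152 511 556]
 [ 15  31 127  58  51  50 159 199
[... 722 characters left out ...]
41 444 445 442 442 444 391 328 338 314 255]
 [445 444 447 442 444 440 357 334 313 285 228]
 [450 443 444 447 445 419 343 329 289 238 249]
 [440 445 442 449 445 386 341 287 240 193 325]
 [444 439 446 441 427 354 303 234 202 288 398]
 [444 444 446 443 382 310 246 203 296 402 420]
 [447 441 448 423 312 248 202 298 402 442 404]
 [445 446 448 370 232 199 288 411 442 433 396]
 [441 448 438 294 203 291 411 445 439 414 394]
 [441 448 408 218 253 405 442 445 436 400 397]
 [440 447 374 232 370 439 441 444 418 386 392]
 [443 439 408 351 435 444 445 439 400 392 390]]
[616.40672186 -83.44834737 193.79634787] 3.8 -0.1209188637084952 [ 0.12896082  0.37395372 -0.00548893  0.00713541 -1.18549907  1.1444195 ]
```

The tip appears about 40 mm higher in the image than the reported TCP, at both poses seen, while the horizontal position agrees. So the height reading seems biased against the scene, or the fingers are shorter. Force contact will settle it, so I'll go down gently.

Emit:
play_rows([
  [0,0.005,0,0,0,0,0],
  [0,0.005,0,0,0,0,0],
  [0,0.005,0,0,0,0,0],
])

```text
clock: 4.1
position: [617.2, -83.5, 179.0]
ee_rot: [0.42, -0.564, 0.572, -0.423]
contact_force: [-0.8, 1.0, 0.4]
gripper_width: -0.2
```

Emit:
play_rows([
  [0,0.004,0,0,0,0,0],
  [0,0.004,0,0,0,0,0],
])

```text
clock: 4.3
position: [617.0, -83.5, 169.7]
ee_rot: [0.42, -0.565, 0.571, -0.422]
contact_force: [-0.7, -0.1, 0.6]
gripper_width: -0.2
```

Emit:
play_rows([
  [0,0.004,0,0,0,0,0],
  [0,0.004,0,0,0,0,0],
])

```text
clock: 4.5
position: [617.2, -83.7, 161.1]
ee_rot: [0.42, -0.564, 0.571, -0.422]
contact_force: [-1.2, -0.6, 2.5]
gripper_width: -0.5
```

```bash
cat >> h.py <<'E'
def proj(d,P):
    q=R.from_quat(d["orientation"]).inv();return cv2.projectPoints(np.array([P]),q.as_rotvec(),-q.apply(d["origin"]),np.array(d["intrinsics"]),np.array(d["D"]))[0].ravel().round(1)
E
python3 - <<'E'
from h import *
S=get_image("side");go(lidpt(.55,161,12));print("tcp px",proj(S,read_state()["position"]))
cv2.imwrite("pics/c4.png",cv2.resize(S["color"][60:180,220:360],None,fx=5,fy=5,interpolation=cv2.INTER_CUBIC)[:,:,::-1])
E
```

```text
t 4.55 pos [616.9 -83.6 160.4] F [ 0.9 -0.2 -0.1] w 0.4451647707936378
shift [ 0.0026 -0.039  -0.0026] turn [-0.009  0.005  0.003] j [ 0.13  0.4  -0.05  0.01 -1.11  1.14]
tcp px [296.  132.8]
```

View pics/c4.png

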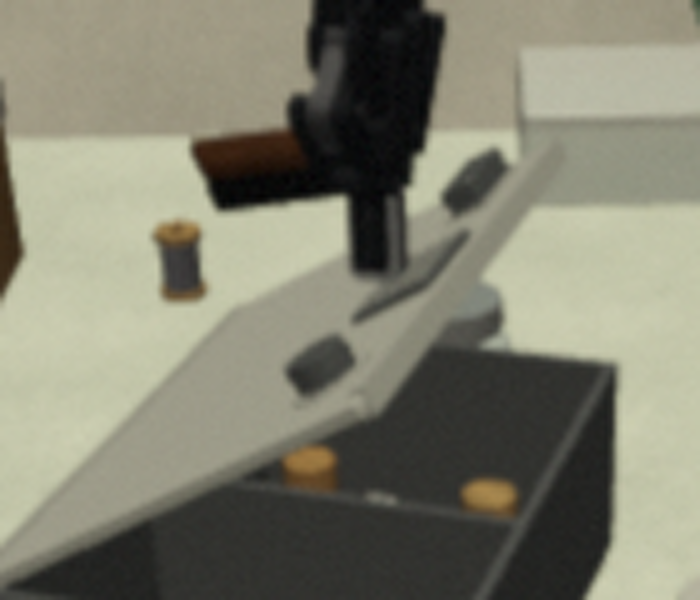

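The tip now just meets the inner edge of the pad: tip at crop (378,272), pad centre at (410,272). That fits a z bias of about +40 mm (true tip z ≈ 200). Now I'll follow the lid's arc down gently, drifting forward over the pad.

Emit:
play_rows([
  [0,0.003,-0.003,0,0,0,0],
  [0,0.004,-0.004,0,0,0,0],
  [0,0.004,-0.004,0,0,0,0],
])

```text
clock: 4.85
position: [609.1, -80.8, 150.4]
ee_rot: [0.418, -0.563, 0.573, -0.424]
contact_force: [1.7, -0.6, 1.3]
gripper_width: 0.0
```

Emit:
play_rows([
  [0,0.004,-0.003,0,0,0,0],
  [0,0.004,-0.003,0,0,0,0],
  [0,0.004,-0.003,0,0,0,0],
])

```text
clock: 5.15
position: [600.4, -77.9, 137.8]
ee_rot: [0.418, -0.562, 0.573, -0.425]
contact_force: [1.6, -0.8, 1.3]
gripper_width: -0.1
```

Emit:
play_rows([
  [0,0.005,-0.003,0,0,0,0],
  [0,0.005,-0.003,0,0,0,0],
  [0,0.005,-0.003,0,0,0,0],
])

```text
clock: 5.45
position: [591.2, -75.1, 121.5]
ee_rot: [0.418, -0.562, 0.573, -0.425]
contact_force: [1.4, -0.4, 1.7]
gripper_width: -0.1
```

Run:
```python
from h import *
S=get_image("side");d,_=go(lidpt(0,170,12)-[0,0,40]);print("local",(read_state()["position"]-hinge)@np.c_[bx,by])
cv2.imwrite("pics/c5.png",cv2.resize(S["color"][60:180,220:360],None,fx=5,fy=5,interpolation=cv2.INTER_CUBIC)[:,:,::-1])
```

```text
t 5.5 pos [589.9 -74.9 120.4] F [ 0.3 -0.4 -0.1] w -0.0024307954414099792
shift [ 0.0026  0.0432 -0.0143] turn [-0.016  0.006  0.002] j [ 0.15  0.38 -0.19  0.01 -0.99  1.12]
local [-156.40458896    2.7787105 ]
```

View pics/c5.png

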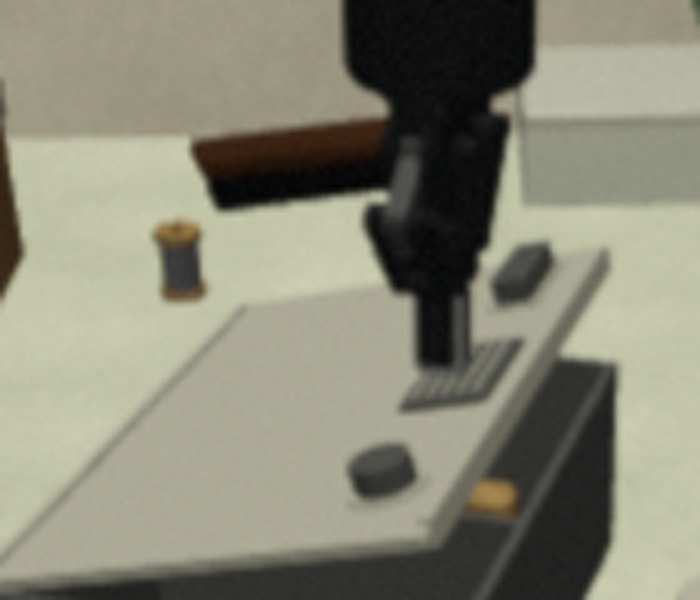

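The lid is now near 0.25 rad. The tip is on the hinge-side half of the pad at (443,365) in the crop, and the box hasn't moved. Continuing.

Emit:
play_rows([
  [0,0.005,-0.003,0,0,0,0],
  [0,0.005,-0.003,0,0,0,0],
  [0,0.005,-0.002,0,0,0,0],
])

```text
clock: 5.8
position: [582.2, -72.5, 104.4]
ee_rot: [0.418, -0.563, 0.573, -0.424]
contact_force: [0.6, -0.7, 2.1]
gripper_width: -0.1
```

Emit:
play_rows([
  [0,0.005,-0.002,0,0,0,0],
  [0,0.005,-0.002,0,0,0,0],
  [0,0.005,-0.001,0,0,0,0],
])

```text
clock: 6.1
position: [576.9, -71.0, 87.9]
ee_rot: [0.418, -0.563, 0.573, -0.424]
contact_force: [1.2, 0.2, 0.7]
gripper_width: 0.2
```

Emit:
play_rows([
  [0,0.003,0,0,0,0,0],
  [0,0.003,0,0,0,0,0],
])

```text
clock: 6.3
position: [575.9, -70.8, 80.7]
ee_rot: [0.419, -0.564, 0.572, -0.424]
contact_force: [0.7, 1.0, 0.8]
gripper_width: -0.0
```

Emit:
play_rows([
  [0,0.002,0,0,0,0,0],
  [0,0.002,0,0,0,0,0],
])

```text
clock: 6.5
position: [575.7, -70.8, 77.2]
ee_rot: [0.419, -0.564, 0.572, -0.423]
contact_force: [-5.1, 3.4, 15.8]
gripper_width: 0.2
```

Emit:
play_rows([
  [0,0.002,0,0,0,0,0],
  [0,0.002,0,0,0,0,0],
])

```text
clock: 6.7
position: [575.7, -70.8, 77.2]
ee_rot: [0.42, -0.563, 0.572, -0.424]
contact_force: [-4.0, 0.7, 10.9]
gripper_width: -0.1
```

Hard stop at reading z=77.2 with a force jump. That matches the pad at 117 with the lid shut, so the height bias is 39.8 mm. Now lift clear.

Emit:
play_rows([
  [0,-0.005,0,0,0,0,0],
  [0,-0.02,0,0,0,0,0],
  [0,-0.02,0,0,0,0,0],
  [0,0,0,0,0,0,0],
])

```text
clock: 7.1
position: [572.9, -70.7, 122.4]
ee_rot: [0.422, -0.564, 0.571, -0.422]
contact_force: [0.2, -0.9, 0.4]
gripper_width: -0.1
```

Run:
```python
from h import *
c=cams();T,S=c["top"],c["side"]
go(lidpt(0,172,22,100)-[0,0,40-20])
print("pred round",proj(S,lidpt(0,172,22,100)),"pad",proj(S,lidpt(0,172,12)),"long",proj(S,lidpt(0,172,22,-100)),"FL",proj(S,lidpt(0,204,8,142)),"rimFL",proj(S,lidpt(0,200,0,140)))
cv2.imwrite("pics/c6.png",cv2.resize(S["color"][85:245,200:380],None,fx=4,fy=3.7,interpolation=cv2.INTER_CUBIC)[:,:,::-1])
```

```text
t 7.2 pos [570.9 -70.6 119.7] F [ 0.9 -0.1 -0.5] w 0.22710883645455246
shift [-0.0988  0.012   0.0044] turn [-0.003  0.006  0.007] j [ 0.16  0.36 -0.22  0.01 -0.99  1.11]
pred round [301.6 171.2] pad [315.9 152.4] long [327.7 129.5] FL [310.8 190.7] rimFL [309.2 193.2]
```

View pics/c6.png

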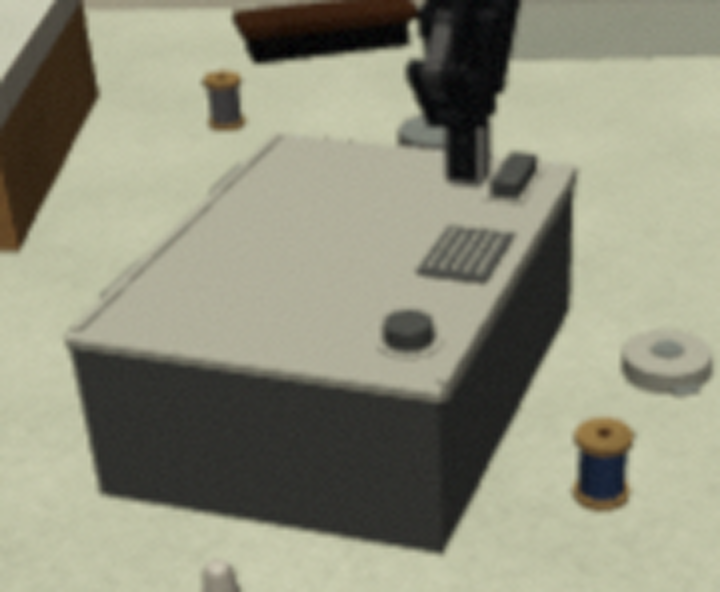

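The lid is shut and both catches are still proud. The round top at crop (408,325) maps to about (302,172), against a predicted (301.6,171.2). On to the round catch.

Emit:
play_rows([
  [-0.025,0,0.001,0,0,0,0],
  [-0.025,0,0.001,0,0,0,0],
  [-0.025,0,0.001,0,0,0,0],
  [-0.024,0,0.001,0,0,0,0],
  [0,0,0,0,0,0,0],
  [0,0,0,0,0,0,0],
])

```text
clock: 7.8
position: [598.2, 24.3, 109.3]
ee_rot: [-0.427, 0.569, -0.568, 0.414]
contact_force: [-1.0, 0.1, -1.0]
gripper_width: -0.1
```

```bash
python3 -c "
from h import *
go(lidpt(0,172,22,100)-[0,0,40])"
```

```text
t 7.8 pos [598.2  24.3 109.3] F [-1.   0.1 -1. ] w -0.11044213462671165
shift [-0.0003  0.0222  0.0061] turn [0.013 0.002 0.014] j [ 0.31  0.42 -0.16  0.   -1.01  0.96]
```

Emit:
play_rows([
  [0,0.005,0.003,0.013,0,0.014,0],
  [0,0.005,0.003,0,0,0,0],
  [0,0.005,0.001,0,0,0,0],
  [0,0.002,0,0,0,0,0],
])

```text
clock: 8.2
position: [602.7, 19.4, 89.0]
ee_rot: [-0.421, 0.57, -0.568, 0.418]
contact_force: [0.2, -0.3, 0.1]
gripper_width: -0.2
```

Emit:
play_rows([
  [0,0.002,0,0,0,0,0],
  [0,0.002,0,0,0,0,0],
  [0,0.002,0,0,0,0,0],
])

```text
clock: 8.5
position: [602.7, 19.0, 83.3]
ee_rot: [-0.421, 0.57, -0.569, 0.418]
contact_force: [-1.2, 1.0, 2.4]
gripper_width: -0.2
```

Emit:
play_rows([
  [0,0.002,0,0,0,0,0],
  [0,0.002,0,0,0,0,0],
])

```text
clock: 8.7
position: [602.7, 19.1, 79.9]
ee_rot: [-0.421, 0.57, -0.569, 0.418]
contact_force: [-0.1, 0.1, 2.6]
gripper_width: 0.2
```

Emit:
play_rows([
  [0,0.002,0,0,0,0,0],
  [0,0.002,0,0,0,0,0],
])

```text
clock: 8.9
position: [602.8, 19.0, 77.1]
ee_rot: [-0.421, 0.569, -0.569, 0.418]
contact_force: [-6.4, 2.2, 14.5]
gripper_width: -0.3
```

Emit:
play_rows([
  [0,0.002,0,0,0,0,0],
  [0,0.002,0,0,0,0,0],
])

```text
clock: 9.1
position: [602.9, 19.0, 77.1]
ee_rot: [0.422, -0.569, 0.569, -0.419]
contact_force: [-4.5, 2.0, 12.3]
gripper_width: 0.0
```

The round catch hit its stop at z=77.1, as predicted (force jump to 14 N). Lift and cross to the long catch.

Emit:
play_rows([
  [0,-0.005,0,0,0,0,0],
  [0,-0.02,0,0,0,0,0],
  [0,-0.025,0,0,0,0,0],
  [0.03,0,0,0,0,0,0],
  [0.035,0,0,0,0,0,0],
  [0.035,0,0,0,0,0,0],
  [0.035,0,0,0,0,0,0],
  [0.035,0,0,0,0,0,0],
  [0.02,0,0,0,0,0,0],
  [0,0,0,0,0,0,0],
])

```text
clock: 10.1
position: [547.6, -168.0, 126.2]
ee_rot: [0.421, -0.567, 0.569, -0.42]
contact_force: [0.2, -0.3, -0.1]
gripper_width: -0.1
```

```bash
python3 -c "
from h import *
go(lidpt(0,172,22,-100)-[0,0,40])"
```

```text
t 10.1 pos [ 547.6 -168.   126.2] F [ 0.2 -0.3 -0.1] w -0.05468562022159124
shift [ 0.0013  0.0392 -0.0027] turn [-0.001  0.004  0.002] j [-0.01  0.35 -0.22  0.   -1.    1.29]
```

Emit:
play_rows([
  [0.001,0.01,-0.002,0,0,0,0],
  [0,0.01,-0.001,0,0,0,0],
  [0,0.01,0,0,0,0,0],
  [0,0.004,0,0,0,0,0],
  [0,0,0,0,0,0,0],
])

```text
clock: 10.6
position: [544.3, -165.9, 87.3]
ee_rot: [0.423, -0.568, 0.568, -0.42]
contact_force: [-0.7, -2.2, 3.1]
gripper_width: -0.3
```

Emit:
play_rows([
  [0,0.002,0,0,0,0,0],
  [0,0.002,0,0,0,0,0],
  [0,0.002,0,0,0,0,0],
])

```text
clock: 10.9
position: [544.4, -165.9, 82.2]
ee_rot: [0.424, -0.567, 0.568, -0.421]
contact_force: [-3.0, -0.8, 3.0]
gripper_width: -0.0
```

Emit:
play_rows([
  [0,0.002,0,0,0,0,0],
  [0,0.002,0,0,0,0,0],
])

```text
clock: 11.1
position: [544.4, -165.9, 78.6]
ee_rot: [0.423, -0.567, 0.568, -0.421]
contact_force: [-2.0, -0.8, 3.9]
gripper_width: -0.1
```

Emit:
play_rows([
  [0,0.002,0,0,0,0,0],
  [0,0.002,0,0,0,0,0],
])

```text
clock: 11.3
position: [544.5, -166.1, 77.0]
ee_rot: [0.424, -0.566, 0.568, -0.421]
contact_force: [-7.0, 3.7, 19.8]
gripper_width: -0.1
```

Emit:
play_rows([
  [0,0.002,0,0,0,0,0],
  [0,0.001,0,0,0,0,0],
])

```text
clock: 11.5
position: [544.5, -166.0, 77.2]
ee_rot: [0.424, -0.566, 0.568, -0.421]
contact_force: [-2.3, -0.5, 4.0]
gripper_width: 0.2
```

Emit:
play_rows([
  [0,-0.005,0,0,0,0,0],
  [0,-0.02,0,0,0,0,0],
  [0,-0.04,0,0,0,0,0],
  [0,-0.04,0,0,0,0,0],
  [0,-0.04,0,0,0,0,0],
  [0,0,0,0,0,0,0],
])

```text
clock: 12.1
position: [546.6, -164.4, 225.4]
ee_rot: [0.423, -0.566, 0.568, -0.422]
contact_force: [0.5, 1.3, -0.4]
gripper_width: -0.4
```

Run:
```python
from h import *
c=cams();T,S=c["top"],c["side"];go(lidpt(0,172,12))
for y in(100,-100):
  for n in(12,22):print(y,n,proj(S,lidpt(0,172,n,y)))
cv2.imwrite("pics/c7.png",cv2.resize(S["color"][85:245,200:380],None,fx=4,fy=3.7,interpolation=cv2.INTER_CUBIC)[:,:,::-1])
```

```text
t 12.2 pos [ 543.3 -163.4  219.8] F [0.1 0.3 0. ] w -0.04398865265735505
shift [-0.0958  0.1025  0.0044] turn [0.008 0.009 0.003] j [-0.01  0.27 -0.08  0.   -1.22  1.29]
100 12 [301.8 175.4]
100 22 [301.6 171.2]
-100 12 [327.7 133.3]
-100 22 [327.7 129.5]
```

View pics/c7.png

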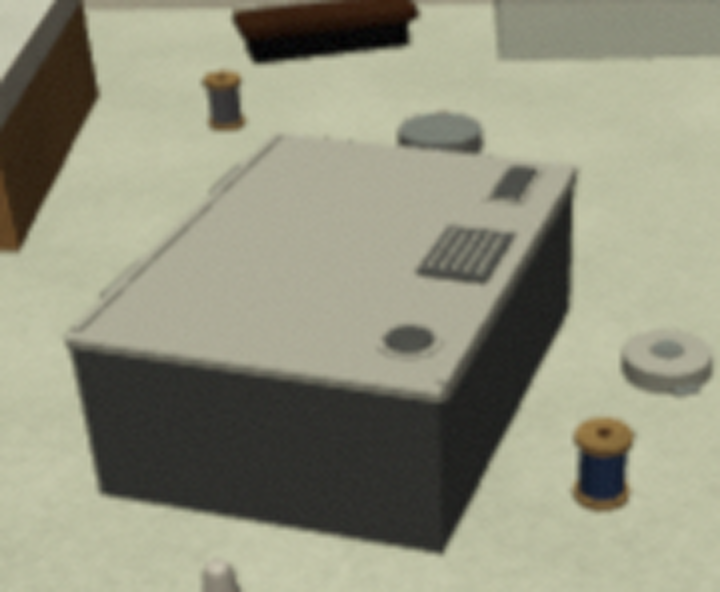

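The lid is shut and both catches are low: round at crop (408,338), which maps to about (302,176), and long at (515,183), about (329,134). Both match the fully-in predictions, and the box and bystanders are where they were. Handing in.

```bash
python3 -c "
from bench import *
print(job_done())"
```

```text
the job is handed in; nothing more can be done
None
```

The sewing box is done up: I pressed the lid shut on its thumb pad, then the round catch fully in, then the long catch fully in. The whole job took about 12 s of the 48 s allowed.

- **Stops:** all three presses ended on a hard stop at a reported z of 77.0 to 77.2 mm. The highest vertical force read was about 20 N, on the long catch's stop.
- **Last picture:** the lid is flat and both catches are down at about 4 mm, within about 1 px of where fully-in catches should appear. The box, tape measure and spool stand where they were. The jar and thimble were only partly in view, with no shift seen. The arm was well clear when I handed in.
- **Disagreement:** the reported TCP height was about 40 mm lower than the fingertips' true height in the camera views. I felt for contact by force, and the lid's shut stop at a known height gave the offset as 39.8 mm. I used that offset for both catches.

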